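# Dry-fit two ceramic totems on their plinths

### The arm

A 6-joint arm with a two-finger parallel gripper is mounted at the origin on the work surface. World frame = base frame: x ahead of the robot, y to its left, z up, the work surface at z = 0. Lengths are in m, angles in degrees, forces in N, time in s.
With the tool pointing down it reaches from about 0.425 to 0.925 m from the base axis. Payload 12.5 kg.
Tool frame: the origin (TCP) lies on the centre line of the jaws, within the pads' length; the fingertips stand 25 mm ahead of it and the grasp point (between the pads) lies 6 mm ahead of it; z points along the fingers, y is the line along which they close (so a half turn about z gives the same grasp; the last joint's range is limited). The gripper opens to 85 mm and grips with 20 to 120 N. Pads are 22 mm wide; open, the fingers measure 114 mm over their backs; the gripper's body (76 mm by 85 mm) begins 54 mm behind the grasp point. The pads swing forward as they close: fully open they stand 13 mm farther back than shut.
Start: joints at [-79.561, 28.126, 89.318, -0, 62.55, -6.05], TCP at [0.177, -0.599, 0.256] pointing down, gripper open.
Joint ranges: [-177.58, 177.58], [-47.91, 125.51], [2.72, 160], [-65.01, 245.01], [3.68, 167.84], [-153.87, 153.87]. Speed limits (degrees/s): [127.2, 127.2, 159.86, 180, 180, 180].

### API

Orientations are given as [roll, pitch, yaw] about the fixed x, y, z axes, in that order (R = Rz(yaw) Ry(pitch) Rx(roll)).
In Python, from rig import manip, optics, ticket gives the robot as it stands. The module is installed in compiled form; this text tells all that it offers.
- The arm moves only by the tool send_rows, never from a script. Its argument "commands" is a list of rows, each a list of 7 numbers: the opening, from -1 (shut) to 1 (fully open), then the shift along the tool's x, y, z in units of 200 mm (1.0 is 200 mm), then the turn, a rotation vector about the tool's x, y, z in units of 360 degrees (1.0 is 360 degrees). A call has 1 to 12 rows; each row is the pose to reach, as a shift and turn from the pose commanded when the call began, along the tool's axes at that moment, turning the shorter way round; what a row does not reach only later rows make up. A row lasts 1/12 s, in which the tool goes at most 41.7 mm and 7.16 degrees, less where a joint would pass 70% of its speed; a pose out of reach is approached as far as the arm can. A call with a number of a shift or a turn outside -1 to 1 is refused whole. A call with a gripper value outside its range is refused whole. The fingers move at their own pace and stop on an object; "newtons" is the grip in N (left out, the last holds). Time passes only in rows, so rows that repeat a pose let the fingers close. It gives the time, the measured TCP pose, the force, the opening and the grip force at its end, in the units of the state.
- manip.get_obs(): the state, without advancing time (a new reading comes with each control period).
- optics.read_camera(name): name is "side" or "top"; returns a dict with "img" (384x512x3 uint8, red, green, blue), "depth" (384x512 float32, m along the optical axis (not along the pixel's ray), 0 where there is no reading), "vertical_fov" (degrees; the focal length in pixels is half the picture's height over the tangent of half this angle, whatever the lens; pixels are square), "cx", "cy" (the principal point, pixels), "extrinsics" (4x4, takes a point from camera to world coordinates). Camera axes: x right, y up, looking along -z (the intrinsics and any distortion apply to the point x, -y, -z); pixel columns grow to the right and rows downward; lengths in m; the calibration is good to about 2 mm. A picture is of the moment at which its call begins.
- ticket.close_job(): hands the job in; it is judged then, once.
The state is a dict: "t": time; "joint_pos": joint angles; "qvel": joint speeds; "joint_torque": joint torques, N m; "eef_pos": TCP position; "ee_rot": TCP orientation; "wrist_force": force on the tool from outside, world axes, zero at the start; "torque": the same for the moment, N m; "width": finger opening in m; "grip_force": force on a finger pad.
Only numpy, scipy, OpenCV 4.12 (cv2) and the standard library are available. Lean on these libraries where they do the work, as an engineer would, in place of code of your own. Each camera call takes 0.05 s, during which the arm holds its last target. There are 200 camera calls.

### The job

Dry-fit the two terracotta totems before they are glued: on the round wooden plinth stack the round pieces, the drum first, then the collar, then the round-topped finial; on the square wooden plinth stack the square block and then the stepped cap, their edges parallel to the plinth's. Centre each piece on the one below and set it down gently without dropping it, for the fired clay is brittle. Leave the two dark branching figures standing where they are.

Things in the scene. Friction and masses are not known exactly. Their poses are not given: they have to be found in the camera images.
- round_plinth: The round plinth: a pale wooden disc, 110 mm across, 20 mm thick, lying fixed on the table; base of the round totem. Origin at the centre of its underside, z up.
- square_plinth: The square plinth: a pale wooden slab, 100 x 100 mm, 20 mm thick, lying fixed on the table at any yaw; base of the square totem. Origin at the centre of its underside, z up. x and y parallel to its edges.
- drum: Largest round terracotta element: a solid drum 66 mm across and 34 mm high with flat top and underside; the middle of its side (11 to 23 mm up) is set back to 61 mm across. About 0.2 kg, stands loose on the table. Origin at the centre of its underside, z up.
- collar: Middle round terracotta element: a thick ring 50 mm across and 28 mm high with an 18 mm hole straight through, straight sides. About 0.09 kg, stands loose on the table. Origin at the centre of its underside, z up.
- finial: Smallest round terracotta element: a round-topped knob 36 mm across, straight-sided up to 24 mm, then domed to 40 mm height; flat foot. About 0.07 kg, stands loose on the table. Origin at the centre of its underside, z up.
- block: Large square terracotta element: 62 x 62 mm, 34 mm high with flat top and underside; the middle of its sides (11 to 23 mm up) is set back to 56 mm. About 0.22 kg, stands loose on the table at any yaw. Origin at the centre of its underside, z up. x and y parallel to its edges.
- cap: Small square terracotta element: a stepped pyramid, base 44 x 44 mm and straight-sided up to 22 mm, then a 30 mm square step up to 31 mm and a 16 mm square step up to 39 mm. About 0.09 kg, stands loose on the table at any yaw. Origin at the centre of its underside, z up. x and y parallel to its edges.
- figure_left: A finished dark brown branching figure, about 50 mm across and 82 mm high, standing loose near the edge of the working area on the robot's left; to be left alone. Origin at the centre of its underside, z up.
- figure_right: A finished dark brown branching figure like the other, about 50 mm across and 82 mm high, standing loose near the edge of the working area on the robot's right; to be left alone. Origin at the centre of its underside, z up.
Things that resemble listed ones, but are neither listed nor needed, are in the scene too. Leave any turquoise look-alike of the drum alone.

How it is judged (in metres and radians):
At the end, for the whole second after the job is handed in: Drum on round plinth, collar on drum, finial on collar, block on square plinth, cap on block: each centred on the one below within 12 mm, seated within 4 mm in height, upright within 0.1 rad, at rest; block and cap parallel to what is below within 0.2 rad (any quarter turn) (horizontal distance between drum and round_plinth below 0.012 m and z of drum in the frame of round_plinth between 0.016 and 0.024 m and angle between each of drum, collar, finial, block, cap's own z axis and vertical below 0.1 rad and linear speed of each of drum, collar, finial, block, cap below 0.02 m/s and horizontal distance between collar and drum below 0.012 m and z of collar in the frame of drum between 0.03 and 0.038 m and horizontal distance between finial and collar below 0.012 m and z of finial in the frame of collar between 0.024 and 0.032 m and horizontal distance between block and square_plinth below 0.012 m and z of block in the frame of square_plinth between 0.016 and 0.024 m and horizontal distance between cap and block below 0.012 m and z of cap in the frame of block between 0.03 and 0.038 m and (angle between the x axis of block and the x axis of square_plinth, either way round below 0.2 rad or angle between the x axis of block and the y axis of square_plinth, either way round below 0.2 rad) and (angle between the x axis of cap and the x axis of block, either way round below 0.2 rad or angle between the x axis of cap and the y axis of block, either way round below 0.2 rad)); the robot touches nothing.
It fails at once if a terracotta piece was dropped (a free fall of more than about 25 mm) ((contact force between drum and the fingers below 0.05 N and linear speed of drum above 0.7 m/s) or (contact force between collar and the fingers below 0.05 N and linear speed of collar above 0.7 m/s) or (contact force between finial and the fingers below 0.05 N and linear speed of finial above 0.7 m/s) or (contact force between block and the fingers below 0.05 N and linear speed of block above 0.7 m/s) or (contact force between cap and the fingers below 0.05 N and linear speed of cap above 0.7 m/s)).
It fails at once if figure_left was shifted by more than 20 mm or tipped (distance of figure_left from where it was at the start of the episode above 0.02 m or angle between figure_left's own z axis and vertical above 0.3 rad).
It fails at once if figure_right was shifted by more than 20 mm or tipped (distance of figure_right from where it was at the start of the episode above 0.02 m or angle between figure_right's own z axis and vertical above 0.3 rad).
It also fails if it takes over 139 s, if anything falls off the work surface, if the arm or the gripper's body presses on something with over 40 N, if the wrist force passes 120 N, or if a joint passes its speed limit or range.

## Working session

There is one attempt and no reset: what is moved stays moved. The work goes in short steps, Python scripts to look and compute and a tool call to move; the robot and the scene stay as the last step left them, time stands still between calls to the robot, and variables do not carry over. Pictures are saved under pics/ and viewed, at most 14 in all, crops included, and the job is handed in when it is done.

Besides the shell and the picture viewer there is one more tool, called as name([rows], argument=value, ...), one row to a line, values as JSON. send_rows: Moves the arm, as the interface text tells. Shifts and turns lie within -1 to 1; 1 stands for 200 mm of shift or 360 degrees of turn. Its arguments: {"type":"object","properties":{"commands":{"type":"array","items":{"type":"array","items":{"type":"number","minimum":-1,"maximum":1}}},"newtons":{"type":"number"}},"required":["commands"]}

```bash
mkdir -p pics; cat > h.py <<'E'
import numpy as np,cv2
from rig import manip,optics,ticket
def cam(n,fn=None):
    d=optics.read_camera(n)
    if fn: cv2.imwrite('pics/'+fn,d['img'][:,:,::-1])
    return d
def f(d): return d['img'].shape[0]/2/np.tan(np.radians(d['vertical_fov'])/2)
def ray(d,u,v):
    E=np.array(d['extrinsics']);F=f(d)
    r=E[:3,:3]@np.array([(u-d['cx'])/F,-(v-d['cy'])/F,-1.]);return E[:3,3],r
def onz(d,u,v,z):
    o,r=ray(d,u,v);return o+r*(z-o[2])/r[2]
def cloud(d):
    h,w=d['depth'].shape;v,u=np.mgrid[:h,:w];F=f(d);D=d['depth'];E=np.array(d['extrinsics'])
    P=np.stack([(u-d['cx'])/F*D,-(v-d['cy'])/F*D,-D],-1)
    return P@E[:3,:3].T+E[:3,3]
E
python3 - <<'E'
from h import *
for n in('top','side'):
    d=cam(n,n+'0.png');print(n,{k:d[k] for k in d if k not in('img','depth')})
    big=cv2.resize(d['img'],(800,600));cv2.imwrite(f'pics/{n}0b.png',big[:,:,::-1])
    np.savez(f'{n}0.npz',**d)
print(manip.get_obs())
E
```

```text
top {'vertical_fov': 43.917087944969595, 'cx': 255.88871723879296, 'cy': 187.03040453240683, 'extrinsics': array([[ 0.00364026,  0.99712923, -0.07563099,  0.42682729],
       [-0.99996875,  0.0041605 ,  0.00672219,  0.00827226],
       [ 0.00701755,  0.07560415,  0.99711322,  1.50354828],
       [ 0.        ,  0.        ,  0.        ,  1.        ]])}
side {'vertical_fov': 52.165142910293824, 'cx': 259.8527064113587, 'cy': 198.2647748796433, 'extrinsics': array([[ 0.97003454,  0.19389691, -0.14641372,  0.35826031],
       [-0.24238258,  0.73048889, -0.63846431, -0.63830402],
       [-0.01684266,  0.65482057,  0.75559668,  0.82065519],
       [ 0.        ,  0.        ,  0.        ,  1.        ]])}
{'t': 0.1, 'joint_pos': array([-7.95615394e+01,  2.81609441e+01,  8.93454510e+01,  9.32809772e-04,
        6.25500377e+01, -6.05267316e+00]), 'qvel': array([-0.00591168, -0.08147861,  0.01593674,  0.06513995, -0.10935679,
       -0.00143427]), 'joint_torque': array([ 3.41940766e-03, -6.19451022e+01, -2.62023497e+01, -4.36667824e-05,
        2.88418014e-03,  1.71050016e-05]), 'eef_pos': array([ 0.17738807, -0.59912452,  0.25579056]), 'ee_rot': array([-1.79943969e+02, -6.77317179e-03,  1.64907001e+01]), 'wrist_force': array([-0.96921045,  0.43868665,  0.05800554]), 'torque': array([-0.030026  ,  0.03528024,  0.00584345]), 'grip_force': 0.0, 'width': 0.08531457006414278}
```

View pics/top0b.png

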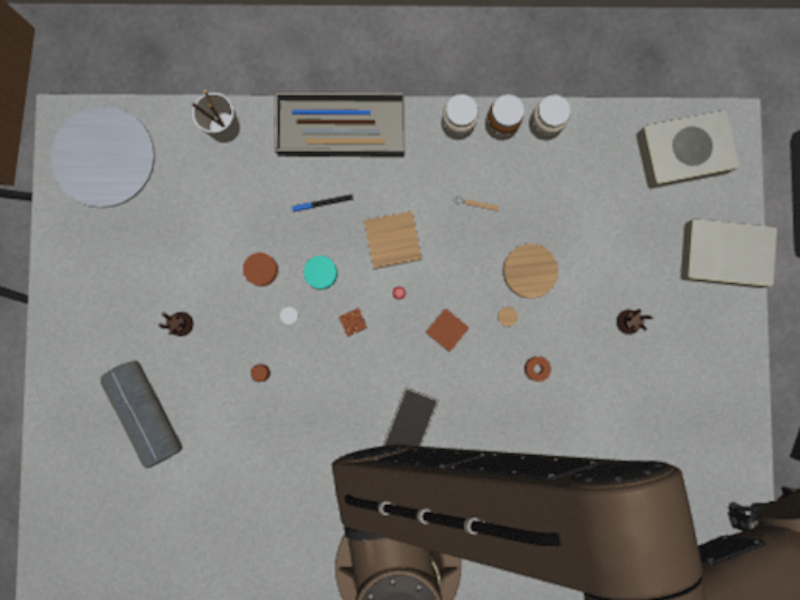

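View pics/side0b.png

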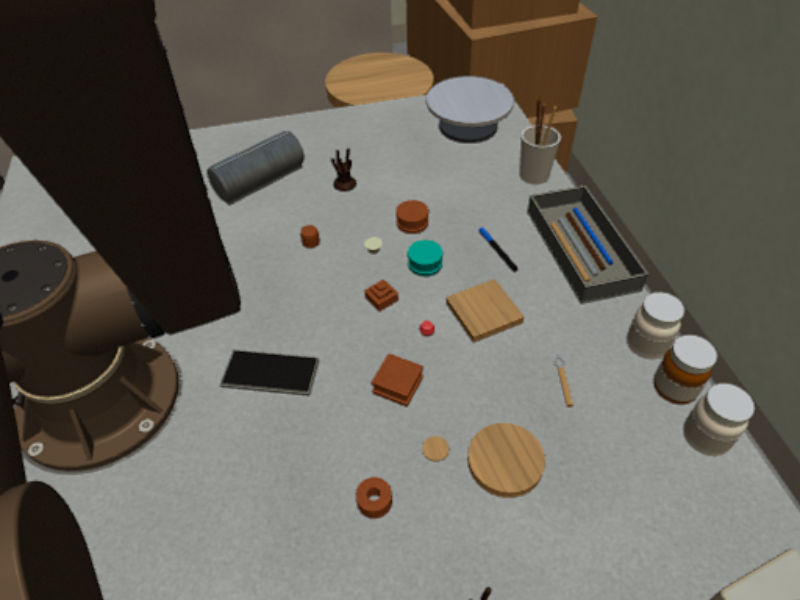

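The top view (800x600) shows:
- **Drum:** candidates are terracotta at (260,269) and the turquoise look-alike at (320,272). I choose the terracotta one.
- **Finial:** the terracotta knob at (260,373). The red ball at (399,293) and white disc at (289,316) are decoys.
- **Collar:** ring at (538,369).
- **Block:** (447,330).
- **Cap:** (352,322).
- **Plinths:** round at (530,271), with the small wooden disc at (508,316) as a decoy, and square at (393,240).
- **Figures:** (180,323) and (633,321).

The side view agrees: drum at (412,215), turquoise at (425,257).

```bash
cat >> h.py <<'E'
def comps(d):
    """terracotta / wood blobs: list of (kind, mask)"""
    hsv=cv2.cvtColor(d['img'],cv2.COLOR_RGB2HSV);out=[]
    for k,lo,hi in(('terra',(3,140,60),(11,255,200)),('wood',(12,80,110),(20,190,255))):
        m=cv2.inRange(hsv,lo,hi);m=cv2.morphologyEx(m,cv2.MORPH_CLOSE,np.ones((3,3)))
        n,l,s,c=cv2.connectedComponentsWithStats(m)
        for i in range(1,n):
            if 60<s[i,4]<2500: out.append((k,l==i,c[i]))
    return out
def topface(d,m,band=.004):
    """points of the blob's highest face"""
    P=cloud(d);z=P[...,2][m];zt=np.percentile(z,90);return zt
E
python3 - <<'E'
from h import *
for n in('top','side'):
    d=dict(np.load(n+'0.npz'));P=cloud(d)
    print(n,'table z',[np.round(P[v,u],4).tolist() for v,u in((240,200),(250,260),(180,300))])
    for k,m,c in comps(d):
        p=P[m];z=p[:,2];zt=np.percentile(z,85)
        if not(.2<p[:,0].mean()<1): continue
        q=p[z>.004]
        if len(q)<20: continue
        cn=cv2.findContours(m.astype(np.uint8),cv2.RETR_EXTERNAL,cv2.CHAIN_APPROX_NONE)[0][0][:,0]
        mid=onz(d,*c,zt)
        w=np.array([onz(d,u,v,zt)[:2] for u,v in cn],np.float32)
        r=cv2.minAreaRect((w*1000))
        print(k,c.round(1),m.sum(),'zt %.4f'%zt,'cen',mid.round(4),'rect',np.round(r[0],1),np.round(r[1],1),round(r[2],1))
d=dict(np.load('top0.npz'));cv2.imwrite('pics/crop.png',cv2.resize(d['img'][140:260,90:430,::-1],None,fx=2.3,fy=2.3,interpolation=cv2.INTER_CUBIC))
E
```

```text
top table z [[0.3735, 0.1727, 0.0016], [0.3434, -0.0153, 0.008], [0.5637, -0.1416, 0.0014]]
terra [214.7  77.5] 95 zt 0.0204 cen [0.8878 0.1303 0.0204] rect [887.8 131. ] [  3.2 149.2] 0.3
terra [166.3 171.9] 334 zt 0.0378 cen [0.5836 0.2753 0.0378] rect [583.5 274.8] [64.  58.7] 45.5
terra [225.6 205.8] 154 zt 0.0358 cen [0.4798 0.0914 0.0358] rect [479.8  91.5] [37.9 38. ] 24.3
terra [285.9 210.8] 352 zt 0.0369 cen [ 0.4652 -0.0943  0.0369] rect [465.1 -94.2] [57.  58.4] 51.3
terra [343.9 235.6] 147 zt 0.0299 cen [ 0.3895 -0.2735  0.0299] rect [ 389.6 -273.3] [43.7 44.4] 26.3
terra [166.  238.3] 90 zt 0.0406 cen [0.3796 0.2721 0.0406] rect [379.1 272.2] [27.3 30.6] 0.2
wood [220.7  90. ] 149 zt 0.0198 cen [0.8476 0.1111 0.0198] rect [847.6 111.6] [  6.5 155.4] 0.3
wood [250.9 153.3] 954 zt 0.0235 cen [0.6451 0.0143 0.0235] rect [645.4  14.4] [97.9 96.1] 11.6
wood [339.3 172.9] 914 zt 0.0231 cen [ 0.5845 -0.2624  0.0231] rect [ 585.8 -263.2] [103.4 103.9] 89.6
wood [324.5 202.1] 109 zt 0.0076 cen [ 0.4936 -0.2178  0.0076] rect [ 493.2 -218.6] [35.4 33.6] 44.9
side table z [[0.3363, 
[... 367 characters left out ...]
a [254.1 242.4] 692 zt 0.0343 cen [ 0.4629 -0.1073  0.0343] rect [ 463.3 -106.2] [75.9 67.1] 51.5
terra [239.1 318. ] 442 zt 0.0281 cen [ 0.388  -0.2826  0.0281] rect [ 387.8 -282.1] [53.2 47.1] 75.6
wood [364.5 160.5] 135 zt 0.0175 cen [0.8468 0.1039 0.0175] rect [846.7 108.9] [ 10.2 160.1] 0.1
wood [309.8 196.7] 1034 zt 0.0210 cen [0.6449 0.0081 0.021 ] rect [645.7   9.3] [100.1 101.9] 11.6
wood [361.3 246.7] 94 zt 0.0098 cen [ 0.7185 -0.1699  0.0098] rect [ 718.6 -168.7] [68.2  9.2] 78.1
wood [323.8 292.8] 1715 zt 0.0204 cen [ 0.5836 -0.2689  0.0204] rect [ 583.7 -266.9] [107.3 107.6] 22.7
wood [278.3 286.6] 210 zt 0.0055 cen [ 0.4922 -0.2212  0.0055] rect [ 491.6 -220.5] [38.3 36.9] 75.0
```

View pics/crop.png

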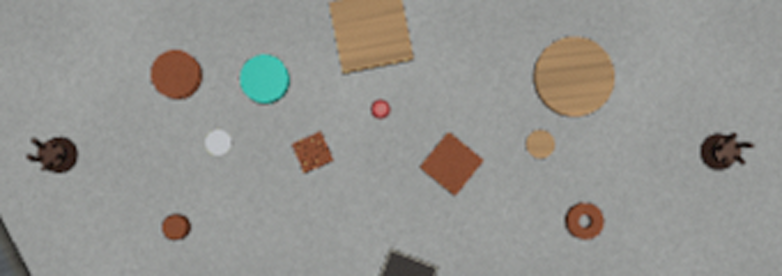

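The close crop confirms the drum as plain terracotta at (176,74), left of the turquoise disc at (265,78). All the other choices hold. Next I'll refine the centres from top-face points at the known heights.

```bash
cat >> h.py <<'E'
H={'drum':(.034,(.582,.272)),'collar':(.028,(.389,-.275)),'finial':(.04,(.379,.27)),'block':(.034,(.465,-.096)),'cap':(.022,(.479,.09)),'rplinth':(.02,(.584,-.264)),'splinth':(.02,(.645,.012))}
def faces(d,names,off=0,H=H):
    P=cloud(d);P=P.copy();P[...,2]-=off
    for n in names:
        h,g=H[n];lo=.010 if n in('finial','cap') else h-.005
        s=(np.hypot(P[...,0]-g[0],P[...,1]-g[1])<.075)&(P[...,2]>lo)&(P[...,2]<h+(.022 if n=='cap' else .008))
        nn,l,st,c=cv2.connectedComponentsWithStats(s.astype(np.uint8))
        if nn<2: print(n,'none');continue
        i=1+st[1:,4].argmax();m=l==i
        p=P[m][:,:2].astype(np.float32)*1000;r=cv2.minAreaRect(p);e=cv2.minEnclosingCircle(p)
        print(n,len(p),'mean',p.mean(0).round(1),'z %.4f'%np.median(P[m][:,2]),'rect',np.round(r[0],1),np.round(r[1],1),round(r[2],1),'circ',np.round(e[0],1),round(e[1],1))
E
python3 - <<'E'
from h import *
for n,o in(('top',.002),('side',0)):
    d=dict(np.load(n+'0.npz'));print(n);faces(d,H,o)
    if n=='top':
        P=cloud(d);print('figs etc',[np.round(P[int(v*.64),int(u*.64)],3).tolist() for u,v in((180,323),(633,321),(399,293))])
E
```

```text
top
drum 286 mean [584.4 279.5] z 0.0327 rect [583.7 278.5] [63.1 63.3] 44.1 circ [583.2 279.2] 33.1
collar 146 mean [ 387.4 -273.8] z 0.0260 rect [ 386.8 -272.8] [47.  46.1] 89.9 circ [ 387.5 -274. ] 25.0
finial 111 mean [377.6 274.6] z 0.0329 rect [377.  276.2] [35.2 31.1] 89.4 circ [378.  276.5] 18.0
block 328 mean [463.7 -94.3] z 0.0325 rect [464.1 -93.9] [61.6 61.7] 51.3 circ [464.5 -94.7] 40.6
cap 198 mean [479.1  93.9] z 0.0244 rect [479.3  94. ] [43.9 43.6] 24.1 circ [479.1  95.1] 28.6
rplinth 753 mean [ 583.6 -262.5] z 0.0185 rect [ 584.2 -263.3] [107.6 107.3] 21.9 circ [ 584.  -262.5] 54.9
splinth 802 mean [645.6  15.5] z 0.0188 rect [644.8  15.2] [99.6 99.3] 11.4 circ [644.9  15.6] 67.7
figs etc [[0.478, 0.429, 0.044], [0.484, -0.459, 0.045], [0.539, 0.001, 0.021]]
side
drum 254 mean [582.8 274.5] z 0.0335 rect [583.5 276.7] [68.7 62.2] 76.7 circ [582.5 276.3] 35.3
collar 362 mean [ 387.3 -278.2] z 0.0268 rect [ 387.6 -277.3] [48.5 47.8] 38.5 circ [ 387.7 -277.1] 24.9
finial 128 mean [376.7 265.8] z 0.0296 rect [376.1 270.4] [30.3 35. ] 79.5 circ [377.1 271.5] 18.3
block 552 mean [463.8 -98.3] z 0.0331 rect [463.6 -97.2] [62.9 62.6] 51.6 circ [464.3 -97.1] 43.1
cap 240 mean [477.7  83.3] z 0.0228 rect [478.2  90.7] [46.7 44.7] 23.8 circ [479.5  90.7] 29.7
rplinth 1740 mean [ 583.3 -268.1] z 0.0189 rect [ 583.9 -266.5] [108.6 108.4] 17.1 circ [ 585.  -265.8] 56.0
splinth 1052 mean [644.4   9.3] z 0.0194 rect [645.3  11.6] [102.2 102.1] 11.3 circ [644.4  11.3] 69.1
```

send_rows([
  [1, 0.93, -0.505, 0, 0, 0, -0.2042],
  [1, 0.93, -0.505, 0, 0, 0, -0.2042],
  [1, 0.93, -0.505, 0, 0, 0, -0.2042],
  [1, 0.93, -0.505, 0, 0, 0, -0.2042],
  [1, 0.93, -0.505, 0, 0, 0, -0.2042],
  [1, 0.93, -0.505, 0, 0, 0, -0.2042],
  [1, 0.93, -0.505, 0, 0, 0, -0.2042],
  [1, 0.93, -0.505, 0, 0, 0, -0.2042],
  [1, 0.93, -0.505, 0, 0, 0, -0.2042],
  [1, 0.93, -0.505, 0, 0, 0, -0.2042],
  [1, 0.93, -0.505, 0, 0, 0, -0.2042],
  [1, 0.93, -0.505, 0, 0, 0, -0.2042],
])

```text
t: 1.1
eef_pos: [0.3271, -0.4495, 0.2561]
ee_rot: [-180.0, -0.0, 90.1]
wrist_force: [-0.1, -0.2, -0.1]
width: 0.0852
grip_force: 0.0
```

send_rows([
  [1, 1, 1, 0, 0, 0, 0],
  [1, 1, 1, 0, 0, 0, 0],
  [1, 1, 1, 0, 0, 0, 0],
  [1, 1, 1, 0, 0, 0, 0],
  [1, 1, 1, 0, 0, 0, 0],
  [1, 1, 1, 0, 0, 0, 0],
  [1, 1, 1, 0, 0, 0, 0],
  [1, 1, 1, 0, 0, 0, 0],
])

```text
t: 1.77
eef_pos: [0.5302, -0.2457, 0.256]
ee_rot: [180.0, -0.0, 90.1]
wrist_force: [-0.2, 0.7, -1.7]
width: 0.0856
grip_force: 0.0
```

send_rows([
  [1, 1, 0.28, 0, 0, 0, 0],
  [1, 1, 0.28, 0, 0, 0, 0],
  [1, 1, 0.28, 0, 0, 0, 0],
  [1, 1, 0.28, 0, 0, 0, 0],
  [1, 1, 0.28, 0, 0, 0, 0],
  [1, 1, 0.28, 0, 0, 0, 0],
])

```text
t: 2.27
eef_pos: [0.5839, -0.0443, 0.2561]
ee_rot: [180.0, -0.1, 90.1]
wrist_force: [-0.2, 0.9, 0.7]
width: 0.0856
grip_force: 0.0
```

send_rows([
  [1, 1, 0, 0, 0, 0, 0],
  [1, 1, 0, 0, 0, 0, 0],
  [1, 1, 0, 0, 0, 0, 0],
  [1, 1, 0, 0, 0, 0, 0],
  [1, 1, 0, 0, 0, 0, 0],
  [1, 1, 0, 0, 0, 0, 0],
])

```text
t: 2.77
eef_pos: [0.5826, 0.1548, 0.256]
ee_rot: [-180.0, -0.0, 90.1]
wrist_force: [0.5, -0.2, -0.8]
width: 0.0856
grip_force: 0.0
```

send_rows([
  [1, 0.635, 0, 0, 0, 0, 0],
  [1, 0.635, 0, 0.5, 0, 0, 0],
  [1, 0.635, 0, 0.5, 0, 0, 0],
  [1, 0.635, 0, 0.5, 0, 0, 0],
  [1, 0.635, 0, 0.5, 0, 0, 0],
  [1, 0.635, 0, 0.5, 0, 0, 0],
  [1, 0.635, 0, 0.5, 0, 0, 0],
  [1, 0.635, 0, 0.5, 0, 0, 0],
])

```text
t: 3.43
eef_pos: [0.5839, 0.2761, 0.1578]
ee_rot: [179.9, -0.0, 89.9]
wrist_force: [0.3, 0.1, 0.5]
width: 0.0853
grip_force: 0.0
```

send_rows([
  [1, 0, 0, 0.2, 0, 0, 0],
  [1, 0, 0, 0.4, 0, 0, 0],
  [1, 0, 0, 0.55, 0, 0, 0],
  [1, 0, 0, 0.63, 0, 0, 0],
  [1, 0, 0, 0.63, 0, 0, 0],
  [1, 0, 0, 0.63, 0, 0, 0],
  [1, 0, 0, 0.63, 0, 0, 0],
  [1, 0, 0, 0.63, 0, 0, 0],
], newtons=40)

```text
t: 4.1
eef_pos: [0.5842, 0.2773, 0.0326]
ee_rot: [179.8, -0.1, 90.0]
wrist_force: [-0.1, -0.8, 0.9]
width: 0.0853
grip_force: 0.0
```

send_rows([
  [-1, 0, 0, 0, 0, 0, 0],
  [-1, 0, 0, 0, 0, 0, 0],
  [-1, 0, 0, 0, 0, 0, 0],
  [-1, 0, 0, 0, 0, 0, 0],
  [-1, 0, 0, 0, 0, 0, 0],
  [-1, 0, 0, 0, 0, 0, 0],
  [-1, 0, 0, 0, 0, 0, 0],
  [-1, 0, 0, 0, 0, 0, 0],
])

```text
t: 4.77
eef_pos: [0.5838, 0.2775, 0.032]
ee_rot: [179.9, -0.0, 90.0]
wrist_force: [-1.3, -1.1, 9.2]
width: 0.0647
grip_force: 41.9
```

send_rows([
  [-1, 0, 0, -0.05, 0, 0, 0],
  [-1, 0, 0, -0.1, 0, 0, 0],
  [-1, 0, 0, -0.15, 0, 0, 0],
  [-1, 0, 0, -0.2, 0, 0, 0],
  [-1, 0, 0, -0.2, 0, 0, 0],
  [-1, 0, 0, -0.2, 0, 0, 0],
  [-1, 0, 0, -0.2, 0, 0, 0],
  [-1, 0, 0, -0.2, 0, 0, 0],
])

```text
t: 5.43
eef_pos: [0.5828, 0.2773, 0.0698]
ee_rot: [-180.0, 0.0, 90.0]
wrist_force: [0.3, 0.4, -1.2]
width: 0.0647
grip_force: 44.8
```

```bash
python3 - <<'E'
from h import *
d=cam('side');im=d['img'][80:200,200:340];cv2.imwrite('pics/g1.png',cv2.resize(im,None,fx=5,fy=5)[:,:,::-1])
o=manip.get_obs();print(o['eef_pos'],o['wrist_force'],o['width'])
E
```

```text
[0.58282439 0.27723799 0.06970574] [-0.55350794  0.20935376 -3.06129749] 0.06462872551781461
```

View pics/g1.png

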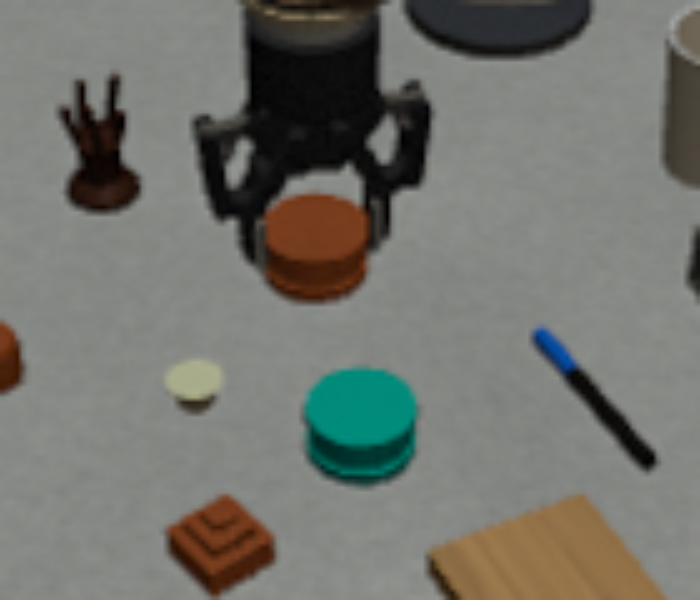

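The crop shows the drum held level between the pads (centre 315,245), lifted clear; the turquoise decoy is untouched at (360,425). Next I carry it to the round plinth.

send_rows([
  [-1, 0, 0, -0.08, 0, 0, 0],
  [-1, 0, 0, -0.2, 0, 0, 0],
  [-1, 0, 0, -0.35, 0, 0, 0],
  [-1, -0.1, 0, -0.45, 0, 0, 0],
  [-1, -0.25, 0, -0.5, 0, 0, 0],
  [-1, -0.42, 0, -0.5, 0, 0, 0],
  [-1, -0.6, 0, -0.5, 0, 0, 0],
  [-1, -0.8, 0, -0.5, 0, 0, 0],
  [-1, -1, 0, -0.5, 0, 0, 0],
])

```text
t: 6.23
eef_pos: [0.5827, 0.0759, 0.17]
ee_rot: [-180.0, 0.0, 90.0]
wrist_force: [0.3, -0.3, -2.4]
width: 0.0641
grip_force: 45.1
```

send_rows([
  [-1, -0.18, 0, 0, 0, 0, 0],
  [-1, -0.36, 0, 0, 0, 0, 0],
  [-1, -0.54, 0, 0, 0, 0, 0],
  [-1, -0.72, 0, 0, 0, 0, 0],
  [-1, -0.87, 0, 0, 0, 0, 0],
  [-1, -1, 0, 0, 0, 0, 0],
])

```text
t: 6.73
eef_pos: [0.5827, -0.1249, 0.1699]
ee_rot: [-180.0, -0.0, 89.9]
wrist_force: [-0.1, 1.0, -1.1]
width: 0.0642
grip_force: 45.1
```

send_rows([
  [-1, -0.15, 0, 0, 0, 0, 0],
  [-1, -0.3, 0, 0, 0, 0, 0],
  [-1, -0.45, 0, 0, 0, 0, 0],
  [-1, -0.58, 0, 0.05, 0, 0, 0],
  [-1, -0.67, 0, 0.12, 0, 0, 0],
  [-1, -0.71, 0, 0.22, 0, 0, 0],
  [-1, -0.71, 0, 0.3, 0, 0, 0],
  [-1, -0.71, 0, 0.3, 0, 0, 0],
  [-1, -0.71, 0, 0.3, 0, 0, 0],
  [-1, -0.71, 0, 0.3, 0, 0, 0],
])

```text
t: 7.57
eef_pos: [0.5834, -0.2645, 0.111]
ee_rot: [180.0, 0.0, 90.0]
wrist_force: [-0.8, 0.4, -1.7]
width: 0.0646
grip_force: 45.1
```

```bash
python3 - <<'E'
from h import *
o=manip.get_obs();print(o['t'],o['eef_pos'],o['ee_rot'],o['wrist_force'],o['width'])
for n,of in(('top',.002),('side',0)):
    d=cam(n);P=cloud(d);h=cv2.cvtColor(d['img'],cv2.COLOR_RGB2HSV)
    m=(cv2.inRange(h,(3,140,40),(11,255,200))>0)&(np.hypot(P[...,0]-.584,P[...,1]+.264)<.06)&(P[...,2]-of>.05)
    p=P[m]
    if len(p)<20: print(n,len(p));continue
    z=p[:,2]-of;print(n,len(p),np.percentile(z,[1,5,50,95]).round(4),np.round(cv2.minEnclosingCircle(p[z>np.percentile(z,95)-.006][:,:2].astype(np.float32)*1000)[0],1))
E
```

```text
7.5667 [ 0.58344708 -0.26447817  0.11096519] [1.79973898e+02 1.83251094e-02 9.00235709e+01] [-0.79118415  0.3971676  -1.66231079] 0.06459021610032041
top 0
side 680 [0.0867 0.0887 0.1118 0.1148] [ 580.7 -266.5]
```

send_rows([
  [-1, 0, 0.005, 0.06, 0, 0, 0],
  [-1, 0, 0.005, 0.12, 0, 0, 0],
  [-1, 0, 0.005, 0.18, 0, 0, 0],
  [-1, 0, 0.005, 0.23, 0, 0, 0],
  [-1, 0, 0.005, 0.26, 0, 0, 0],
  [-1, 0, 0.005, 0.27, 0, 0, 0],
  [-1, 0, 0.005, 0.28, 0, 0, 0],
  [-1, 0, 0.005, 0.285, 0, 0, 0],
  [-1, 0, 0.005, 0.29, 0, 0, 0],
  [-1, 0, 0.005, 0.295, 0, 0, 0],
  [-1, 0, 0.005, 0.3, 0, 0, 0],
  [-1, 0, 0.005, 0.3, 0, 0, 0],
])

```text
t: 8.67
eef_pos: [0.5843, -0.2648, 0.052]
ee_rot: [179.9, 0.1, 90.0]
wrist_force: [-5.3, 1.5, 11.5]
width: 0.0643
grip_force: 46.2
```

send_rows([
  [0.65, 0, 0, 0, 0, 0, 0],
  [0.65, 0, 0, 0, 0, 0, 0],
  [0.65, 0, 0, 0, 0, 0, 0],
  [1, 0, 0, 0, 0, 0, 0],
  [1, 0, 0, 0, 0, 0, 0],
  [1, 0, 0, 0, 0, 0, 0],
  [1, 0, 0, -0.1, 0, 0, 0],
  [1, 0, 0, -0.25, 0, 0, 0],
  [1, 0, 0, -0.45, 0, 0, 0],
  [1, 0, 0, -0.65, 0, 0, 0],
  [1, 0, 0, -0.65, 0, 0, 0],
])

```text
t: 9.58
eef_pos: [0.5863, -0.2658, 0.1879]
ee_rot: [179.5, 0.3, 90.0]
wrist_force: [1.2, -0.2, 1.2]
width: 0.0855
grip_force: 0.0
```

send_rows([
  [1, -0.05, -0.98, 0, 0, 0, 0],
  [1, -0.05, -0.98, 0, 0, 0, 0],
  [1, -0.05, -0.98, 0, 0, 0, 0],
  [1, -0.05, -0.98, 0, 0, 0, 0],
  [1, -0.05, -0.98, 0, 0, 0, 0],
  [1, -0.05, -0.98, 0, 0, 0, 0],
  [1, -0.05, -0.98, 0, 0, 0, 0],
  [1, -0.05, -0.98, 0, 0, 0, 0],
])

```text
t: 10.25
eef_pos: [0.3887, -0.2751, 0.1805]
ee_rot: [179.9, 0.1, 90.0]
wrist_force: [0.1, -0.5, -0.3]
width: 0.0855
grip_force: 0.0
```

```bash
cat >> h.py <<'E'
def zone(xy,lo,hi,rad=.05,terra=True):
    for n,of in(('top',.0015),('side',-.0005)):
        d=cam(n,f'last_{n}.png');P=cloud(d);h=cv2.cvtColor(d['img'],cv2.COLOR_RGB2HSV)
        m=(np.hypot(P[...,0]-xy[0],P[...,1]-xy[1])<rad)&(P[...,2]-of>lo)&(P[...,2]-of<hi)
        if terra: m&=cv2.inRange(h,(2,110,25),(12,255,220))>0
        p=P[m]
        if len(p)<20: print(n,len(p));continue
        q=p[:,:2].astype(np.float32)*1000;e=cv2.minEnclosingCircle(q);r=cv2.minAreaRect(q)
        print(n,len(p),'z',np.percentile(p[:,2]-of,[5,50,95]).round(4),'circ',np.round(e[0],1),round(e[1],1),'rect',np.round(r[0],1),np.round(r[1],1),round(r[2],1))
E
python3 - <<'E'
from h import *
o=manip.get_obs();print(o['t'],o['eef_pos'],o['ee_rot'],o['wrist_force'],o['width'])
zone((.584,-.264),.048,.065)
E
```

```text
10.25 [ 0.38874469 -0.27514482  0.18051723] [1.79945167e+02 5.00831915e-02 8.99723305e+01] [ 0.0836286  -0.48895155 -0.29148618] 0.08549180260854196
top 315 z [0.0489 0.0525 0.0569] circ [ 582.9 -261.9] 32.6 rect [ 584.2 -262.2] [62.  62.7] 87.9
side 663 z [0.0508 0.0533 0.0557] circ [ 582.5 -265.1] 33.1 rect [ 582.5 -265.6] [65.4 62.8] 67.1
```

send_rows([
  [1, -0.004, -0.004, 0.2, 0, 0, 0],
  [1, -0.004, -0.004, 0.4, 0, 0, 0],
  [1, -0.004, -0.004, 0.6, 0, 0, 0],
  [1, -0.004, -0.004, 0.7, 0, 0, 0],
  [1, -0.004, -0.004, 0.76, 0, 0, 0],
  [1, -0.004, -0.004, 0.76, 0, 0, 0],
  [1, -0.004, -0.004, 0.76, 0, 0, 0],
  [1, -0.004, -0.004, 0.76, 0, 0, 0],
], newtons=30)

```text
t: 11.02
eef_pos: [0.3879, -0.2756, 0.0288]
ee_rot: [180.0, 0.0, 90.0]
wrist_force: [0.4, -0.6, 0.2]
width: 0.0853
grip_force: 0.0
```

send_rows([
  [-1, 0, 0, 0, 0, 0, 0],
  [-1, 0, 0, 0, 0, 0, 0],
  [-1, 0, 0, 0, 0, 0, 0],
  [-1, 0, 0, 0, 0, 0, 0],
  [-1, 0, 0, 0, 0, 0, 0],
  [-1, 0, 0, 0, 0, 0, 0],
  [-1, 0, 0, 0, 0, 0, 0],
  [-1, 0, 0, 0, 0, 0, 0],
  [-1, 0, 0, 0, 0, 0, 0],
  [-1, 0, 0, 0, 0, 0, 0],
  [-1, 0, 0, 0, 0, 0, 0],
])

```text
t: 11.93
eef_pos: [0.3876, -0.2757, 0.0292]
ee_rot: [179.9, 0.1, 90.0]
wrist_force: [-1.6, 1.2, 8.9]
width: 0.0482
grip_force: 29.7
```

send_rows([
  [-1, 0, 0, -0.05, 0, 0, 0],
  [-1, 0, 0, -0.15, 0, 0, 0],
  [-1, 0, 0, -0.3, 0, 0, 0],
  [-1, 0, 0, -0.45, 0, 0, 0],
  [-1, 0, 0, -0.6, 0, 0, 0],
  [-1, 0, 0.08, -0.6, 0, 0, 0],
  [-1, 0.03, 0.22, -0.6, 0, 0, 0],
  [-1, 0.057, 0.4, -0.6, 0, 0, 0],
  [-1, 0.057, 0.58, -0.6, 0, 0, 0],
  [-1, 0.057, 0.76, -0.6, 0, 0, 0],
  [-1, 0.057, 0.9, -0.6, 0, 0, 0],
  [-1, 0.057, 0.98, -0.6, 0, 0, 0],
])

```text
t: 12.93
eef_pos: [0.5859, -0.2636, 0.1491]
ee_rot: [179.9, 0.0, 90.1]
wrist_force: [-0.7, -0.2, -2.2]
width: 0.0479
grip_force: 32.1
```

send_rows([
  [-1, 0, 0, 0.05, 0, 0, 0],
  [-1, 0, 0, 0.1, 0, 0, 0],
  [-1, 0, 0, 0.1, 0, 0, 0],
  [-1, 0, 0, 0.1, 0, 0, 0],
  [-1, 0, 0, 0.1, 0, 0, 0],
])

```text
t: 13.35
eef_pos: [0.5826, -0.2643, 0.1286]
ee_rot: [-180.0, -0.0, 90.0]
wrist_force: [0.3, 0.6, -1.2]
width: 0.0479
grip_force: 32.0
```

```bash
python3 - <<'E'
from h import *
o=manip.get_obs();print(o['t'],o['eef_pos'],o['ee_rot'],o['wrist_force'],o['width'])
zone((.584,-.264),.07,.17)
zone((.584,-.264),.12,.145)
E
```

```text
13.35 [ 0.58258241 -0.26429119  0.12859219] [-1.79979396e+02 -5.00414424e-03  8.99615021e+01] [ 0.3152908   0.58578117 -1.18705389] 0.04789743985167649
top 0
side 456 z [0.1042 0.1259 0.129 ] circ [ 576.9 -266.7] 30.3 rect [ 581.2 -273. ] [57.7 37.4] 29.7
top 0
side 317 z [0.1219 0.1269 0.1291] circ [ 581.6 -266.3] 26.2 rect [ 584.7 -271.4] [52.  36.2] 30.0
```

send_rows([
  [-1, 0, 0, 0.05, 0, 0, 0],
  [-1, 0, 0, 0.1, 0, 0, 0],
  [-1, 0, 0, 0.15, 0, 0, 0],
  [-1, 0, 0, 0.18, 0, 0, 0],
  [-1, 0, 0, 0.2, 0, 0, 0],
  [-1, 0, 0, 0.21, 0, 0, 0],
  [-1, 0, 0, 0.215, 0, 0, 0],
  [-1, 0, 0, 0.22, 0, 0, 0],
  [-1, 0, 0, 0.225, 0, 0, 0],
  [-1, 0, 0, 0.23, 0, 0, 0],
  [-1, 0, 0, 0.23, 0, 0, 0],
  [-1, 0, 0, 0.23, 0, 0, 0],
])

```text
t: 14.55
eef_pos: [0.5834, -0.2641, 0.0833]
ee_rot: [179.9, 0.0, 90.0]
wrist_force: [-1.9, 0.8, 6.0]
width: 0.0485
grip_force: 32.7
```

send_rows([
  [0.25, 0, 0, 0, 0, 0, 0],
  [0.25, 0, 0, 0, 0, 0, 0],
  [0.25, 0, 0, 0, 0, 0, 0],
  [0.6, 0, 0, 0, 0, 0, 0],
  [0.6, 0, 0, 0, 0, 0, 0],
  [0.6, 0, 0, -0.1, 0, 0, 0],
  [0.6, 0, 0, -0.25, 0, 0, 0],
  [0.6, 0, 0, -0.45, 0, 0, 0],
  [0.6, 0, 0, -0.6, 0, 0, 0],
  [0.6, 0, 0, -0.6, 0, 0, 0],
])

```text
t: 15.38
eef_pos: [0.5851, -0.265, 0.2086]
ee_rot: [179.5, 0.3, 90.0]
wrist_force: [-0.1, -0.9, -0.7]
width: 0.0681
grip_force: 0.0
```

send_rows([
  [0.6, 1, -0.38, 0, 0, 0, 0],
  [0.6, 1, -0.38, 0, 0, 0, 0],
  [0.6, 1, -0.38, 0, 0, 0, 0],
  [0.6, 1, -0.38, 0, 0, 0, 0],
  [0.6, 1, -0.38, 0, 0, 0, 0],
  [0.6, 1, -0.38, 0, 0, 0, 0],
])

```text
t: 15.88
eef_pos: [0.5044, -0.0595, 0.202]
ee_rot: [-179.9, -0.1, 90.2]
wrist_force: [0.9, -0.1, -0.1]
width: 0.0684
grip_force: 0.0
```

send_rows([
  [0.6, 1, -0.35, 0, 0, 0, 0],
  [0.6, 1, -0.35, 0, 0, 0, 0],
  [0.6, 1, -0.35, 0, 0, 0, 0],
  [0.6, 1, -0.35, 0, 0, 0, 0],
  [0.6, 1, -0.35, 0, 0, 0, 0],
  [0.6, 1, -0.35, 0, 0, 0, 0],
])

```text
t: 16.38
eef_pos: [0.4349, 0.1403, 0.2021]
ee_rot: [-180.0, -0.0, 90.2]
wrist_force: [0.7, -0.8, 0.0]
width: 0.0686
grip_force: 0.0
```

send_rows([
  [0.6, 0.69, -0.3, 0, 0, 0, 0],
  [0.6, 0.69, -0.3, 0, 0, 0, 0],
  [0.6, 0.69, -0.3, 0, 0, 0, 0],
  [0.6, 0.69, -0.3, 0.4, 0, 0, 0],
  [0.6, 0.69, -0.3, 0.4, 0, 0, 0],
  [0.6, 0.69, -0.3, 0.4, 0, 0, 0],
  [0.6, 0.69, -0.3, 0.4, 0, 0, 0],
  [0.6, 0.69, -0.3, 0.4, 0, 0, 0],
])

```text
t: 17.05
eef_pos: [0.3781, 0.2736, 0.1233]
ee_rot: [180.0, -0.0, 90.0]
wrist_force: [0.5, 0.6, 0.1]
width: 0.0684
grip_force: 0.0
```

```bash
python3 - <<'E'
from h import *
o=manip.get_obs();print(o['t'],o['eef_pos'],o['ee_rot'],o['wrist_force'],o['width'])
zone((.584,-.264),.076,.095)
E
```

```text
17.05 [0.37810797 0.27360927 0.12329431] [ 1.79970674e+02 -5.53270632e-03  8.99850082e+01] [0.45204982 0.55033438 0.08992758] 0.0684142261149318
top 170 z [0.0771 0.0802 0.0849] circ [ 581.8 -262.5] 24.7 rect [ 582.5 -263. ] [46.  48.4] 1.3
side 353 z [0.0787 0.0814 0.0836] circ [ 582.  -265.8] 25.1 rect [ 581.4 -266.8] [47.6 48.3] 77.1
```

send_rows([
  [0.6, 0, 0, 0.15, 0, 0, 0],
  [0.6, 0, 0, 0.3, 0, 0, 0],
  [0.6, 0, 0, 0.42, 0, 0, 0],
  [0.6, 0, 0, 0.475, 0, 0, 0],
  [0.6, 0, 0, 0.475, 0, 0, 0],
  [0.6, 0, 0, 0.475, 0, 0, 0],
  [0.6, 0, 0, 0.475, 0, 0, 0],
], newtons=30)

```text
t: 17.73
eef_pos: [0.3782, 0.274, 0.0288]
ee_rot: [179.9, -0.1, 90.0]
wrist_force: [0.4, -0.5, 0.4]
width: 0.0687
grip_force: 0.0
```

send_rows([
  [-1, 0, 0, 0, 0, 0, 0],
  [-1, 0, 0, 0, 0, 0, 0],
  [-1, 0, 0, 0, 0, 0, 0],
  [-1, 0, 0, 0, 0, 0, 0],
  [-1, 0, 0, 0, 0, 0, 0],
  [-1, 0, 0, 0, 0, 0, 0],
  [-1, 0, 0, 0, 0, 0, 0],
  [-1, 0, 0, 0, 0, 0, 0],
  [-1, 0, 0, 0, 0, 0, 0],
  [-1, 0, 0, 0, 0, 0, 0],
])

```text
t: 18.57
eef_pos: [0.3776, 0.2741, 0.0282]
ee_rot: [179.9, -0.0, 90.0]
wrist_force: [0.6, -1.5, 11.9]
width: 0.0343
grip_force: 28.8
```

send_rows([
  [-1, 0, 0, -0.05, 0, 0, 0],
  [-1, 0, 0, -0.12, 0, 0, 0],
  [-1, 0, 0, -0.25, 0, 0, 0],
  [-1, 0, 0, -0.4, 0, 0, 0],
  [-1, 0, 0, -0.55, 0, 0, 0],
  [-1, 0, 0, -0.67, 0, 0, 0],
  [-1, -0.08, 0.02, -0.7, 0, 0, 0],
  [-1, -0.2, 0.06, -0.7, 0, 0, 0],
  [-1, -0.35, 0.12, -0.7, 0, 0, 0],
  [-1, -0.5, 0.17, -0.7, 0, 0, 0],
  [-1, -0.65, 0.23, -0.7, 0, 0, 0],
  [-1, -0.8, 0.29, -0.7, 0, 0, 0],
])

```text
t: 19.57
eef_pos: [0.4353, 0.1126, 0.1681]
ee_rot: [180.0, 0.0, 90.0]
wrist_force: [0.9, -0.2, -0.6]
width: 0.0348
grip_force: 30.7
```

send_rows([
  [-1, -0.15, 0.06, 0, 0, 0, 0],
  [-1, -0.3, 0.12, 0, 0, 0, 0],
  [-1, -0.45, 0.18, 0, 0, 0, 0],
  [-1, -0.6, 0.24, 0, 0, 0, 0],
  [-1, -0.75, 0.3, 0, 0, 0, 0],
  [-1, -0.9, 0.35, 0, 0, 0, 0],
])

```text
t: 20.07
eef_pos: [0.5056, -0.0677, 0.1681]
ee_rot: [180.0, 0.0, 90.0]
wrist_force: [0.3, 0.5, -0.5]
width: 0.0349
grip_force: 30.7
```

send_rows([
  [-1, -0.15, 0.06, 0, 0, 0, 0],
  [-1, -0.3, 0.12, 0, 0, 0, 0],
  [-1, -0.45, 0.18, 0, 0, 0, 0],
  [-1, -0.6, 0.25, 0, 0, 0, 0],
  [-1, -0.75, 0.31, 0, 0, 0, 0],
  [-1, -0.87, 0.36, 0, 0, 0, 0],
  [-1, -0.96, 0.387, 0.02, 0, 0, 0],
  [-1, -0.993, 0.387, 0.05, 0, 0, 0],
  [-1, -0.993, 0.387, 0.1, 0, 0, 0],
  [-1, -0.993, 0.387, 0.1, 0, 0, 0],
  [-1, -0.993, 0.387, 0.1, 0, 0, 0],
])

```text
t: 20.98
eef_pos: [0.582, -0.2633, 0.1467]
ee_rot: [-179.9, -0.1, 90.0]
wrist_force: [-0.5, -0.5, -0.2]
width: 0.0347
grip_force: 30.7
```

```bash
python3 - <<'E'
from h import *
o=manip.get_obs();print(o['t'],o['eef_pos'],o['ee_rot'],o['wrist_force'],o['width'])
zone((.584,-.264),.11,.18)
im=cv2.imread('pics/last_side.png')[150:330,240:420];cv2.imwrite('pics/g2.png',cv2.resize(im,None,fx=3.3,fy=3.3))
E
```

```text
20.9833 [ 0.58202908 -0.26330099  0.14674904] [-1.79897566e+02 -6.24259220e-02  9.00406878e+01] [-0.53337146 -0.48665916 -0.21645092] 0.03465374056510921
top 0
side 253 z [0.1226 0.1481 0.1577] circ [ 577.3 -265.6] 22.5 rect [ 580.  -270.7] [45.  22.6] 27.0
```

View pics/g2.png

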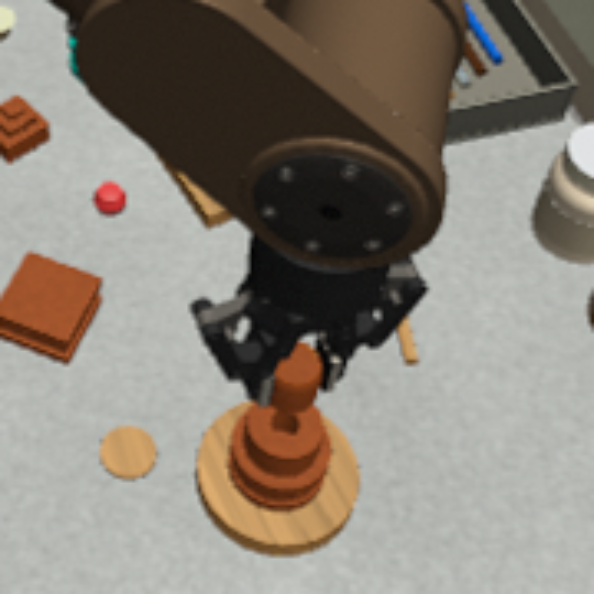

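The crop shows the finial held level at (297,375) above the centred collar on the drum (280,440). Lowering it now.

send_rows([
  [-1, 0, 0, 0.05, 0, 0, 0],
  [-1, 0, 0, 0.1, 0, 0, 0],
  [-1, 0, 0, 0.14, 0, 0, 0],
  [-1, 0, 0, 0.16, 0, 0, 0],
  [-1, 0, 0, 0.17, 0, 0, 0],
  [-1, 0, 0, 0.175, 0, 0, 0],
  [-1, 0, 0, 0.18, 0, 0, 0],
  [-1, 0, 0, 0.185, 0, 0, 0],
  [-1, 0, 0, 0.19, 0, 0, 0],
  [-1, 0, 0, 0.19, 0, 0, 0],
  [-1, 0, 0, 0.19, 0, 0, 0],
])

```text
t: 22.0
eef_pos: [0.5828, -0.2648, 0.1104]
ee_rot: [179.9, 0.0, 90.0]
wrist_force: [-3.3, 0.7, 6.3]
width: 0.0346
grip_force: 31.4
```

send_rows([
  [-0.05, 0, 0, 0, 0, 0, 0],
  [-0.05, 0, 0, 0, 0, 0, 0],
  [-0.05, 0, 0, 0, 0, 0, 0],
  [0.3, 0, 0, 0, 0, 0, 0],
  [0.3, 0, 0, 0, 0, 0, 0],
  [0.3, 0, 0, -0.1, 0, 0, 0],
  [0.3, 0, 0, -0.25, 0, 0, 0],
  [0.3, 0, 0, -0.45, 0, 0, 0],
  [0.3, 0, 0, -0.6, 0, 0, 0],
  [0.3, 0, 0, -0.6, 0, 0, 0],
])

```text
t: 22.83
eef_pos: [0.5843, -0.2655, 0.2357]
ee_rot: [179.5, 0.3, 90.0]
wrist_force: [0.0, -0.9, 0.7]
width: 0.0556
grip_force: 0.0
```

send_rows([
  [1, 0.845, -0.595, 0, 0, 0, -0.1425],
  [1, 0.845, -0.595, 0, 0, 0, -0.1425],
  [1, 0.845, -0.595, 0, 0, 0, -0.1425],
  [1, 0.845, -0.595, 0, 0, 0, -0.1425],
  [1, 0.845, -0.595, 0.4, 0, 0, -0.1425],
  [1, 0.845, -0.595, 0.4, 0, 0, -0.1425],
  [1, 0.845, -0.595, 0.4, 0, 0, -0.1425],
  [1, 0.845, -0.595, 0.4, 0, 0, -0.1425],
  [1, 0.845, -0.595, 0.4, 0, 0, -0.1425],
  [1, 0.845, -0.595, 0.4, 0, 0, -0.1425],
  [1, 0.845, -0.595, 0.4, 0, 0, -0.1425],
])

```text
t: 23.75
eef_pos: [0.4645, -0.0963, 0.1501]
ee_rot: [180.0, 0.1, 141.1]
wrist_force: [0.7, 0.2, 0.8]
width: 0.0856
grip_force: 0.0
```

```bash
python3 - <<'E'
from h import *
o=manip.get_obs();print(o['t'],o['eef_pos'],o['ee_rot'],o['wrist_force'],o['width'])
zone((.584,-.264),.095,.13)
im=cv2.imread('pics/last_side.png')[150:350,190:390];cv2.imwrite('pics/g3.png',cv2.resize(im,None,fx=3,fy=3))
E
```

```text
23.75 [ 0.46447854 -0.0962963   0.15008635] [1.79965298e+02 1.12427610e-01 1.41103155e+02] [0.73846904 0.18231198 0.80764064] 0.08560310693625686
top 121 z [0.1021 0.1148 0.1216] circ [ 582.  -261.1] 18.3 rect [ 580.7 -260.7] [33.6 32.7] 47.7
side 249 z [0.0989 0.1146 0.1215] circ [ 580.5 -264.9] 17.7 rect [ 579.2 -266.3] [31.8 32.1] 81.9
```

View pics/g3.png

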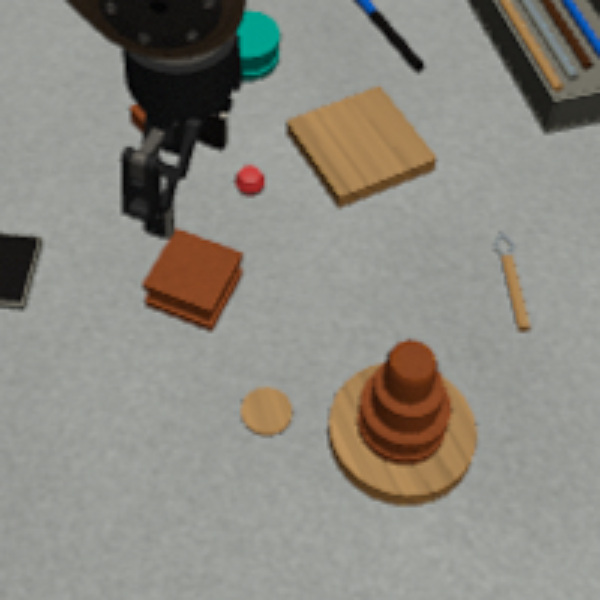

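The round totem stands centred at (410,400), and the gripper is above the block (195,275).

send_rows([
  [1, 0, 0, 0.2, 0, 0, 0],
  [1, 0, 0, 0.4, 0, 0, 0],
  [1, 0, 0, 0.53, 0, 0, 0],
  [1, 0, 0, 0.595, 0, 0, 0],
  [1, 0, 0, 0.595, 0, 0, 0],
  [1, 0, 0, 0.595, 0, 0, 0],
  [1, 0, 0, 0.595, 0, 0, 0],
], newtons=40)

```text
t: 24.43
eef_pos: [0.4642, -0.096, 0.0313]
ee_rot: [180.0, 0.1, 141.3]
wrist_force: [0.1, 0.4, 0.2]
width: 0.0855
grip_force: 0.0
```

send_rows([
  [-1, 0, 0, 0, 0, 0, 0],
  [-1, 0, 0, 0, 0, 0, 0],
  [-1, 0, 0, 0, 0, 0, 0],
  [-1, 0, 0, 0, 0, 0, 0],
  [-1, 0, 0, 0, 0, 0, 0],
  [-1, 0, 0, 0, 0, 0, 0],
  [-1, 0, 0, 0, 0, 0, 0],
  [-1, 0, 0, 0, 0, 0, 0],
  [-1, 0, 0, 0, 0, 0, 0],
])

```text
t: 25.18
eef_pos: [0.4642, -0.0959, 0.0316]
ee_rot: [180.0, 0.1, 141.3]
wrist_force: [-0.3, -0.3, 9.6]
width: 0.0612
grip_force: 41.6
```

```bash
python3 - <<'E'
from h import *
o=manip.get_obs();print(o['eef_pos'],o['ee_rot'],o['width'])
# shift from here (nominal cmd pose) to above the square plinth, in tool axes of yaw 141.3
y=np.radians(141.3);D=np.array([.645-.464,.0134+.0956])
print('tool',np.dot([np.cos(y),np.sin(y)],D)/.2,np.dot([np.sin(y),-np.cos(y)],D)/.2,'turn',(141.3-101.4)/360)
E
```

```text
[ 0.46419097 -0.09589002  0.03159194] [1.79961004e+02 1.29349429e-01 1.41291751e+02] 0.06116301618895487
tool -0.36553227093822915 0.9911791759832028 turn 0.11083333333333335
```

send_rows([
  [-1, 0, 0, -0.05, 0, 0, 0],
  [-1, 0, 0, -0.15, 0, 0, 0],
  [-1, 0, 0, -0.3, 0, 0, 0],
  [-1, 0, 0, -0.42, 0, 0, 0],
  [-1, -0.02, 0.06, -0.5, 0, 0, 0.01],
  [-1, -0.07, 0.2, -0.5, 0, 0, 0.025],
  [-1, -0.13, 0.36, -0.5, 0, 0, 0.04],
  [-1, -0.2, 0.53, -0.5, 0, 0, 0.058],
  [-1, -0.26, 0.7, -0.5, 0, 0, 0.076],
  [-1, -0.32, 0.86, -0.5, 0, 0, 0.094],
  [-1, -0.355, 0.96, -0.5, 0, 0, 0.108],
  [-1, -0.366, 0.991, -0.5, 0, 0, 0.111],
])

```text
t: 26.18
eef_pos: [0.6467, 0.0152, 0.131]
ee_rot: [179.9, 0.0, 101.2]
wrist_force: [-1.3, -0.2, -2.8]
width: 0.0611
grip_force: 45.9
```

send_rows([
  [-1, 0, 0, 0.05, 0, 0, 0],
  [-1, 0, 0, 0.12, 0, 0, 0],
  [-1, 0, 0, 0.18, 0, 0, 0],
  [-1, 0, 0, 0.2, 0, 0, 0],
  [-1, 0, 0, 0.2, 0, 0, 0],
  [-1, 0, 0, 0.2, 0, 0, 0],
])

```text
t: 26.68
eef_pos: [0.6444, 0.0128, 0.0903]
ee_rot: [-180.0, -0.0, 101.3]
wrist_force: [-0.6, 0.7, -2.6]
width: 0.0612
grip_force: 45.8
```

```bash
python3 - <<'E'
from h import *
o=manip.get_obs();print(o['t'],o['eef_pos'],o['ee_rot'],o['wrist_force'],o['width'])
zone((.645,.0134),.04,.13,.06)
zone((.645,.0134),.087,.105,.06)
E
```

```text
26.6833 [0.64444734 0.01283091 0.09034404] [-1.79975013e+02 -2.78916378e-03  1.01339970e+02] [-0.56648509  0.65484763 -2.63508544] 0.06115009239994765
top 0
side 529 z [0.0676 0.092  0.0952] circ [642.4   9.6] 42.4 rect [645.9  10.1] [68.2 62.7] 9.6
top 0
side 379 z [0.0899 0.093  0.0953] circ [643.5   8.1] 40.7 rect [645.3  10.7] [67.3 62.3] 12.5
```

send_rows([
  [-1, 0, 0, 0.05, 0, 0, 0],
  [-1, 0, 0, 0.1, 0, 0, 0],
  [-1, 0, 0, 0.14, 0, 0, 0],
  [-1, 0, 0, 0.165, 0, 0, 0],
  [-1, 0, 0, 0.175, 0, 0, 0],
  [-1, 0, 0, 0.18, 0, 0, 0],
  [-1, 0, 0, 0.185, 0, 0, 0],
  [-1, 0, 0, 0.19, 0, 0, 0],
  [-1, 0, 0, 0.195, 0, 0, 0],
  [-1, 0, 0, 0.2, 0, 0, 0],
  [-1, 0, 0, 0.2, 0, 0, 0],
])

```text
t: 27.8
eef_pos: [0.6449, 0.0132, 0.0517]
ee_rot: [179.9, 0.0, 101.3]
wrist_force: [-4.1, 0.7, 8.8]
width: 0.0609
grip_force: 47.1
```

send_rows([
  [0.6, 0, 0, 0, 0, 0, 0],
  [0.6, 0, 0, 0, 0, 0, 0],
  [0.6, 0, 0, 0, 0, 0, 0],
  [1, 0, 0, 0, 0, 0, 0],
  [1, 0, 0, 0, 0, 0, 0],
  [1, 0, 0, 0, 0, 0, 0],
  [1, 0, 0, -0.1, 0, 0, 0],
  [1, 0, 0, -0.25, 0, 0, 0],
  [1, 0, 0, -0.45, 0, 0, 0],
  [1, 0, 0, -0.6, 0, 0, 0],
  [1, 0, 0, -0.6, 0, 0, 0],
])

```text
t: 28.72
eef_pos: [0.6468, 0.0132, 0.1766]
ee_rot: [179.5, 0.1, 101.3]
wrist_force: [0.8, -0.2, 0.5]
width: 0.0854
grip_force: 0.0
```

send_rows([
  [0.8, 0.553, -0.735, 0, 0, 0, -0.0353],
  [0.8, 0.553, -0.735, 0, 0, 0, -0.0353],
  [0.8, 0.553, -0.735, 0, 0, 0, -0.0353],
  [0.8, 0.553, -0.735, 0, 0, 0, -0.0353],
  [0.8, 0.553, -0.735, 0.3, 0, 0, -0.0353],
  [0.8, 0.553, -0.735, 0.3, 0, 0, -0.0353],
  [0.8, 0.553, -0.735, 0.3, 0, 0, -0.0353],
  [0.8, 0.553, -0.735, 0.3, 0, 0, -0.0353],
  [0.8, 0.553, -0.735, 0.3, 0, 0, -0.0353],
])

```text
t: 29.47
eef_pos: [0.4799, 0.0926, 0.111]
ee_rot: [179.9, 0.0, 114.0]
wrist_force: [0.9, -0.3, 0.7]
width: 0.0771
grip_force: 0.0
```

```bash
python3 - <<'E'
from h import *
o=manip.get_obs();print(o['t'],o['eef_pos'],o['ee_rot'],o['wrist_force'],o['width'])
zone((.645,.0134),.049,.065,.06)
E
```

```text
29.4667 [0.47993657 0.09260804 0.11097193] [1.79944929e+02 2.75449934e-02 1.14035293e+02] [ 0.86677209 -0.33724333  0.67558593] 0.07711822722119606
top 333 z [0.0495 0.053  0.0581] circ [643.2  13.7] 41.1 rect [643.8  13.2] [61.5 59.7] 10.8
side 433 z [0.0511 0.0538 0.0561] circ [644.2  11.3] 43.4 rect [643.4  10.6] [63.2 63.6] 12.0
```

send_rows([
  [0.8, 0, 0, 0.15, 0, 0, 0],
  [0.8, 0, 0, 0.3, 0, 0, 0],
  [0.8, 0, 0, 0.39, 0, 0, 0],
  [0.8, 0, 0, 0.42, 0, 0, 0],
  [0.8, 0, 0, 0.42, 0, 0, 0],
  [0.8, 0, 0, 0.42, 0, 0, 0],
  [0.8, 0, 0, 0.42, 0, 0, 0],
], newtons=30)

```text
t: 30.15
eef_pos: [0.4796, 0.0927, 0.0275]
ee_rot: [179.9, 0.0, 114.0]
wrist_force: [-1.0, -0.4, -0.0]
width: 0.077
grip_force: 0.0
```

send_rows([
  [-1, 0, 0, 0, 0, 0, 0],
  [-1, 0, 0, 0, 0, 0, 0],
  [-1, 0, 0, 0, 0, 0, 0],
  [-1, 0, 0, 0, 0, 0, 0],
  [-1, 0, 0, 0, 0, 0, 0],
  [-1, 0, 0, 0, 0, 0, 0],
  [-1, 0, 0, 0, 0, 0, 0],
  [-1, 0, 0, 0, 0, 0, 0],
  [-1, 0, 0, 0, 0, 0, 0],
  [-1, 0, 0, 0, 0, 0, 0],
])

```text
t: 30.98
eef_pos: [0.4792, 0.0928, 0.0271]
ee_rot: [179.9, 0.0, 114.1]
wrist_force: [-0.5, 0.2, 8.1]
width: 0.0434
grip_force: 30.0
```

```bash
python3 - <<'E'
from h import *
y=np.radians(114.1);D=np.array([.644-.479,.0125-.0927])
print('tool',np.dot([np.cos(y),np.sin(y)],D)/.2,np.dot([np.sin(y),-np.cos(y)],D)/.2,'turn',(114.1-101.4)/360)
E
```

```text
tool -0.7029191348850927 0.589347681604325 turn 0.03527777777777775
```

Lift, move over the block, and hover (the placing TCP height is about 0.080).

send_rows([
  [-1, 0, 0, -0.05, 0, 0, 0],
  [-1, 0, 0, -0.15, 0, 0, 0],
  [-1, 0, 0, -0.3, 0, 0, 0],
  [-1, 0, 0, -0.45, 0, 0, 0],
  [-1, -0.04, 0.03, -0.53, 0, 0, 0.005],
  [-1, -0.13, 0.11, -0.55, 0, 0, 0.01],
  [-1, -0.25, 0.21, -0.55, 0, 0, 0.015],
  [-1, -0.37, 0.31, -0.55, 0, 0, 0.02],
  [-1, -0.5, 0.42, -0.55, 0, 0, 0.025],
  [-1, -0.61, 0.51, -0.55, 0, 0, 0.03],
  [-1, -0.68, 0.57, -0.55, 0, 0, 0.035],
  [-1, -0.703, 0.589, -0.55, 0, 0, 0.0353],
])

```text
t: 31.98
eef_pos: [0.6456, 0.011, 0.1368]
ee_rot: [179.9, 0.0, 101.2]
wrist_force: [-0.1, 0.7, -1.5]
width: 0.0439
grip_force: 31.7
```

send_rows([
  [-1, 0, 0, 0.03, 0, 0, 0],
  [-1, 0, 0, 0.08, 0, 0, 0],
  [-1, 0, 0, 0.1, 0, 0, 0],
  [-1, 0, 0, 0.1, 0, 0, 0],
  [-1, 0, 0, 0.1, 0, 0, 0],
  [-1, 0, 0, 0.1, 0, 0, 0],
])

```text
t: 32.48
eef_pos: [0.6435, 0.0128, 0.1165]
ee_rot: [-180.0, 0.0, 101.4]
wrist_force: [0.2, -0.5, -0.8]
width: 0.0434
grip_force: 31.7
```

```bash
python3 - <<'E'
from h import *
o=manip.get_obs();print(o['t'],o['eef_pos'],o['ee_rot'],o['wrist_force'],o['width'])
zone((.644,.0125),.075,.16,.06)
E
```

```text
32.4833 [0.64347612 0.01277337 0.11649503] [-1.79998457e+02  4.83862199e-03  1.01379431e+02] [ 0.20121992 -0.52894837 -0.76573401] 0.043362475051520806
top 0
side 281 z [0.0935 0.112  0.128 ] circ [641.6  10. ] 31.0 rect [646.5   3.4] [57.9 38.7] 36.2
```

send_rows([
  [-1, 0, 0, 0.05, 0, 0, 0],
  [-1, 0, 0, 0.09, 0, 0, 0],
  [-1, 0, 0, 0.125, 0, 0, 0],
  [-1, 0, 0, 0.145, 0, 0, 0],
  [-1, 0, 0, 0.155, 0, 0, 0],
  [-1, 0, 0, 0.16, 0, 0, 0],
  [-1, 0, 0, 0.165, 0, 0, 0],
  [-1, 0, 0, 0.17, 0, 0, 0],
  [-1, 0, 0, 0.175, 0, 0, 0],
  [-1, 0, 0, 0.18, 0, 0, 0],
  [-1, 0, 0, 0.18, 0, 0, 0],
])

```text
t: 33.5
eef_pos: [0.6439, 0.0124, 0.0812]
ee_rot: [180.0, 0.0, 101.3]
wrist_force: [-3.8, 0.4, 5.5]
width: 0.0432
grip_force: 32.5
```

send_rows([
  [0.15, 0, 0, 0, 0, 0, 0],
  [0.15, 0, 0, 0, 0, 0, 0],
  [0.15, 0, 0, 0, 0, 0, 0],
  [0.5, 0, 0, 0, 0, 0, 0],
  [0.5, 0, 0, 0, 0, 0, 0],
  [0.5, 0, 0, -0.1, 0, 0, 0],
  [0.5, 0, 0, -0.25, 0, 0, 0],
  [0.5, 0, 0, -0.45, 0, 0, 0],
  [0.5, 0, 0, -0.65, 0, 0, 0],
  [0.5, 0, 0, -0.65, 0, 0, 0],
])

```text
t: 34.33
eef_pos: [0.6461, 0.0123, 0.2181]
ee_rot: [179.4, 0.2, 101.4]
wrist_force: [0.4, 0.2, 0.5]
width: 0.064
grip_force: 0.0
```

send_rows([
  [0.5, 0.6, -0.7, 0, 0, 0, 0],
  [0.5, 0.6, -0.7, 0, 0, 0, 0],
  [0.5, 0.6, -0.7, 0, 0, 0, 0],
  [0.5, 0.6, -0.7, 0, 0, 0, 0],
  [0.5, 0.6, -0.7, 0, 0, 0, 0],
  [0.5, 0.6, -0.7, 0, 0, 0, 0],
  [0.5, 0.6, -0.7, 0, 0, 0, 0],
  [0.5, 0.6, -0.7, 0, 0, 0, 0],
  [0.5, 0.6, -0.7, 0, 0, 0, 0],
])

```text
t: 35.08
eef_pos: [0.4838, 0.1021, 0.2101]
ee_rot: [180.0, 0.0, 101.3]
wrist_force: [0.1, 0.1, -0.6]
width: 0.0638
grip_force: 0.0
```

```bash
python3 - <<'E'
from h import *
zone((.644,.0125),.062,.11,.06);zone((.644,.0125),.049,.059,.06);zone((.584,-.264),.095,.13)
cv2.imwrite('pics/end.png',cv2.imread('pics/last_side.png')[60:,150:])
E
```

```text
top 218 z [0.0691 0.0786 0.0914] circ [642.2  13.8] 30.0 rect [642.3  13.3] [44.  43.8] 11.4
side 284 z [0.0644 0.0766 0.0932] circ [641.7   8.4] 29.4 rect [642.6   8.7] [46.5 44. ] 9.5
top 152 z [0.0498 0.0533 0.0571] circ [643.5  12.6] 40.2 rect [643.6  13.4] [62.7 59.6] 11.6
side 180 z [0.0505 0.0538 0.0578] circ [643.3  11. ] 41.5 rect [643.3  10.7] [63.1 62.6] 10.8
top 119 z [0.1017 0.1144 0.1218] circ [ 581.4 -260.9] 18.5 rect [ 580.6 -260.5] [33.3 33.3] 46.5
side 250 z [0.0983 0.1147 0.1213] circ [ 581.  -266.3] 17.8 rect [ 580.6 -266.5] [32.3 31.7] 23.6
```

View pics/end.png

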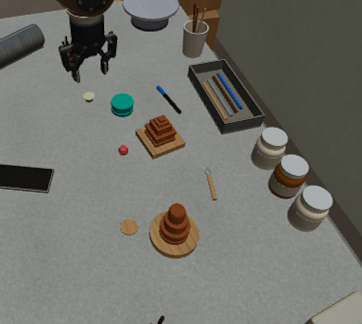

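Both totems stand complete and centred, the round one at (175,225) and the square one at (161,133), and the arm is clear of them. Handing in.

```bash
python3 -c "
from rig import ticket;print(ticket.close_job())"
```

```text
the job is handed in; nothing more can be done
None
```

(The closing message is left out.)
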